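# Break down a stack of forming rolls

### The job

Strip the stack of forming rolls: first draw the arbor (the steel pin through the stack) up and out and drop its shaft down through both bored plates of the grey stand until its tip rests on the stand's foot. Then unstack the rolls from the top and lay each one flat inside the steel dish of its own size: small roll in the small dish, then the medium roll in the medium dish, then the large roll in the large dish. Do not push the rivet tin or the small wooden block out of their places.

Things in the scene. Friction and masses are not known exactly. Their poses are not given: they have to be found in the camera images.
- arbor_head (a point): centre of the arbor's dark steel head. The arbor is a loose upright steel pin, 140 mm long: head 22 mm diameter and 30 mm high at the top (grip it here), below it a shaft of 12 mm diameter and 110 mm length whose last 9 mm taper to 6 mm. Its z axis points up along it; the tip lies 125 mm below this point. At the start it stands through the rolls' bores, tip on the wooden pad (15 mm above the bench), its head 20 mm clear of the top roll. Mass under 0.25 kg.
- roll_small_center (a point): centre (half-way up) of the small forming roll: a plain aluminium ring, 34 mm outside diameter, 30 mm high, 16 mm through-bore, one groove cut 2 mm deep round its side; axis = its z. The three rolls stand in one stack on a 15 mm high wooden pad (100 x 100 mm, fixed): large at the bottom, medium on it, small on top, so that their centres lie 30, 60 and 90 mm above the bench. Mass under 0.35 kg.
- roll_medium_center (a point): centre (half-way up) of the medium forming roll: a plain aluminium ring, 50 mm outside diameter, 30 mm high, 16 mm through-bore, two grooves cut 2 mm deep round its side; axis = its z. The three rolls stand in one stack on a 15 mm high wooden pad (100 x 100 mm, fixed): large at the bottom, medium on it, small on top, so that their centres lie 30, 60 and 90 mm above the bench. Mass under 0.35 kg.
- roll_large_center (a point): centre (half-way up) of the large forming roll: a plain aluminium ring, 66 mm outside diameter, 30 mm high, 16 mm through-bore, three grooves cut 2 mm deep round its side; axis = its z. The three rolls stand in one stack on a 15 mm high wooden pad (100 x 100 mm, fixed): large at the bottom, medium on it, small on top, so that their centres lie 30, 60 and 90 mm above the bench. Mass under 0.35 kg.
- stand_bore (a point): centre of the upper bore's mouth, on the top face of the grey arbor stand (fixed), 95 mm above the bench; z up along the bores. Two 12 mm thick plates (60 x 80 mm), tops at 95 and 42 mm above the bench, each with a 15 mm bore (2 mm chamfer) on this axis, joined by side walls; below them a foot plate (75 x 110 mm) whose top is 8 mm above the bench and on which the arbor's tip rests when home, the arbor's head centre then being 38 mm above this point.
- dish_small_floor (a point): centre of the inner floor of the small round steel parts dish, fixed to the bench: inside diameter 54 mm, outside 60 mm, rim 12 mm above the bench, floor 4 mm above the bench (this point); z up. It is for the small roll, with 10 mm to spare all round.
- dish_medium_floor (a point): centre of the inner floor of the medium round steel parts dish, fixed to the bench: inside diameter 70 mm, outside 76 mm, rim 12 mm above the bench, floor 4 mm above the bench (this point); z up. It is for the medium roll, with 10 mm to spare all round.
- dish_large_floor (a point): centre of the inner floor of the large round steel parts dish, fixed to the bench: inside diameter 86 mm, outside 92 mm, rim 12 mm above the bench, floor 4 mm above the bench (this point); z up. It is for the large roll, with 10 mm to spare all round.
- rivet_tin: bystander: loose round brass tin of rivets, 48 mm diameter, 26 mm high; origin at the centre of its underside. Leave it alone.
- wood_block: bystander: loose light wooden block, 50 x 35 x 22 mm (x, y, z); origin at the centre of its underside. Leave it alone.
Mind the look-alikes: they are no part of the job. What is shaped like the part that bears dish_medium_floor but green is not meant.

How it is judged (in metres and radians):
On the way, in this order (a step that is already met when the one before it is completed fails the run):
1. the arbor is home in the stand, through both plates (horizontal distance between arbor_head and stand_bore below 0.007 m and z of arbor_head in the frame of stand_bore between 0.03 and 0.042 m and angle between arbor_head's own z axis and vertical below 0.08 rad), for 0.2 s.
2. the small roll lies flat in the small dish (horizontal distance between roll_small_center and dish_small_floor below 0.0125 m and z of roll_small_center in the frame of dish_small_floor below 0.018 m and (angle between roll_small_center's own z axis and vertical below 0.06 rad or angle between roll_small_center's own z axis and vertical above 3.08 rad)), for 0.2 s.
3. the medium roll lies flat in the medium dish (horizontal distance between roll_medium_center and dish_medium_floor below 0.0125 m and z of roll_medium_center in the frame of dish_medium_floor below 0.018 m and (angle between roll_medium_center's own z axis and vertical below 0.06 rad or angle between roll_medium_center's own z axis and vertical above 3.08 rad)), for 0.2 s.
4. the large roll lies flat in the large dish (horizontal distance between roll_large_center and dish_large_floor below 0.0125 m and z of roll_large_center in the frame of dish_large_floor below 0.018 m and (angle between roll_large_center's own z axis and vertical below 0.06 rad or angle between roll_large_center's own z axis and vertical above 3.08 rad)), for 0.2 s.
At the end, for the whole second after the job is handed in: The arbor stands upright in the stand through both plates, tip on the foot (within 4 mm); each roll lies flat on the floor of the dish of its own size, inside the rim (centre within 12.5 mm); all released and at rest (all of step 1 and all of step 2 and all of step 3 and all of step 4 and linear speed of each of arbor, roll_small, roll_medium, roll_large below 0.02 m/s); the robot touches nothing.
It fails at once if the rivet tin is pushed more than 25 mm from its place (distance of rivet_tin from where it was at the start of the episode above 0.025 m).
It fails at once if the small wooden block is pushed more than 25 mm from its place (distance of wood_block from where it was at the start of the episode above 0.025 m).
It also fails if it takes over 144 s, if anything falls off the work surface, if the arm or the gripper's body presses on something with over 40 N, if the wrist force passes 120 N, or if a joint passes its speed limit or range.

### The arm

A 6-joint arm with a two-finger parallel gripper is mounted at the origin on the work surface. World frame = base frame: x ahead of the robot, y to its left, z up, the work surface at z = 0. Lengths are in mm, angles in degrees, forces in N, time in s.
With the tool pointing down it reaches from about 250 to 725 mm from the base axis. Payload 9.7 kg.
Tool frame: the origin (TCP) lies midway between the tips of the shut fingers; the grasp point (between the pads) lies 19 mm behind it; z points along the fingers, y is the line along which they close (so a half turn about z gives the same grasp; the last joint's range is limited). The gripper opens to 85 mm and grips with 20 to 120 N. Pads are 22 mm wide; open, the fingers measure 114 mm over their backs; the gripper's body (76 mm by 85 mm) begins 54 mm behind the grasp point. The pads swing forward as they close: fully open they stand 13 mm farther back than shut.
Start: joints at [-75.459, 4.979, 10.078, 95.1, 0, 90], TCP at [138.094, -532.379, 231.284] pointing down, gripper open.
Joint ranges: [-179.16, 179.16], [-48.56, 103.87], [-65.8, 70.77], [-126.05, 130.52], [-82.76, 87.17], [-180, 180]. Speed limits (degrees/s): [127.2, 127.2, 147.25, 180, 180, 180].

### API

Orientations are given as [roll, pitch, yaw] about the fixed x, y, z axes, in that order (R = Rz(yaw) Ry(pitch) Rx(roll)).
In Python, from rig import bot, imaging, job gives the robot as it stands.
- The arm moves only by the tool arm_command, never from a script. Its argument "increments" is text: rows parted by semicolons, each of 7 numbers parted by spaces: the opening in per cent of the stroke, from 0 (shut) to 100 (fully open), then the shift along the tool's x, y, z scaled (see below), then the turn, a rotation vector about the tool's x, y, z scaled (see below). A call has 1 to 10 rows; each row is the pose to reach, as a shift and turn from the pose commanded when the call began, along the tool's axes at that moment; what a row does not reach only later rows make up. The controller multiplies each number of a shift by 0.25 m and each number of a turn by 30 degrees. A row lasts 1/8 s, in which the tool goes at most 62.5 mm and 10.7 degrees, less where a joint would pass 70% of its speed; a pose out of reach is approached as far as the arm can. A call with a number of a shift or a turn outside -1 to 1 is refused whole. A call with a gripper value outside its range is refused whole. The fingers move at their own pace and stop on an object; "squeeze" is the grip in N (left out, the last holds). Time passes only in rows, so rows that repeat a pose let the fingers close. It gives the time, the measured TCP pose, the force, the opening and the grip force at its end, in the units of the state.
- bot.get_state(): the state, without advancing time (a new reading comes with each control period).
- imaging.grab_frame(name): name is "scene" or "top" or "wrist"; returns the picture (420x560x3 uint8, red, green, blue); there is no depth.
- imaging.camera_model(name): a dict with "fov_y" (degrees; the focal length in pixels is half the picture's height over the tangent of half this angle, whatever the lens; pixels are square), "cx", "cy" (the principal point, pixels), "R" (3x3) and "t" (3): a world point X has camera coordinates R X + t. Camera axes: x right, y down, z forward; pixel columns grow to the right and rows downward; lengths in mm; the calibration is good to about 2 mm. The wrist camera is an equidistant fisheye: a pixel r from the principal point sees the ray r / f radians off the axis. A picture is of the moment at which its call begins: read the wrist's pose just before it. camera_model takes no time and is no camera call; for the wrist camera it gives the pose at the moment of the call.
- job.job_done(): hands the job in; it is judged then, once.
The state is a dict: "time": time; "joint_pos": joint angles; "joint_vel": joint speeds; "joint_torque": joint torques, N m; "tool_pos": TCP position; "eef_rot": TCP orientation; "wrist_force": force on the tool from outside, world axes, zero at the start; "torque": the same for the moment, N m; "finger_gap": opening from 0.0 (shut) to 1.0 (fully open); "grasp_force": force on a finger pad.
Only numpy, scipy, OpenCV 4.12 (cv2) and the standard library are available. Lean on these libraries where they do the work, as an engineer would, in place of code of your own. Each camera call takes 0.05 s, during which the arm holds its last target. There are 200 camera calls.

## Working session

There is one attempt and no reset: what is moved stays moved. The work goes in short steps, Python scripts to look and compute and a tool call to move; the robot and the scene stay as the last step left them, time stands still between calls to the robot, and variables do not carry over. Pictures are saved under pics/ and viewed, at most 14 in all, crops included, and the job is handed in when it is done.

Besides the shell and the picture viewer there is one more tool, called as a command line: name --argument value ..., lists and objects as JSON in quotes. arm_command: Moves the arm, as the interface text tells. Its arguments: {"type":"object","properties":{"increments":{"type":"string"},"squeeze":{"type":"number"}},"required":["increments"]}

```bash
mkdir -p pics; ls
python3 - <<'E'
from rig import bot, imaging
import cv2,json
s=bot.get_state(); print(s['time'],s['tool_pos'],s['eef_rot'],s['finger_gap'])
for n in ("top","scene"):
    f=imaging.grab_frame(n); cv2.imwrite(f"pics/{n}0.png",cv2.resize(f[:,:,::-1],(800,600),interpolation=cv2.INTER_CUBIC)); m=imaging.camera_model(n); print(n,m)
E
```

```text
pics
0.0 [ 138.05140201 -532.16866888  230.5713    ] [-1.79923922e+02 -1.36672294e-03  1.45443839e+01] 0.9981333443970191
top {'fov_y': 47.85581992438023, 'cx': 275.74690487172904, 'cy': 215.00329094097705, 'R': array([[-0.02203721, -0.99975285, -0.0029314 ],
       [-0.98023454,  0.0221834 , -0.19659132],
       [ 0.19660776, -0.00145887, -0.98048114]]), 't': array([   9.30821616,  532.16162817, 1104.67691641])}
scene {'fov_y': 48.43637575714659, 'cx': 282.67417084957845, 'cy': 211.34316879280564, 'R': array([[ 0.31788224,  0.9480236 ,  0.0142176 ],
       [ 0.71057948, -0.22828335, -0.66555504],
       [-0.62771625,  0.22167086, -0.74621334]]), 't': array([-139.57999288, -296.56508762, 1423.40439648])}
```

View pics/top0.png

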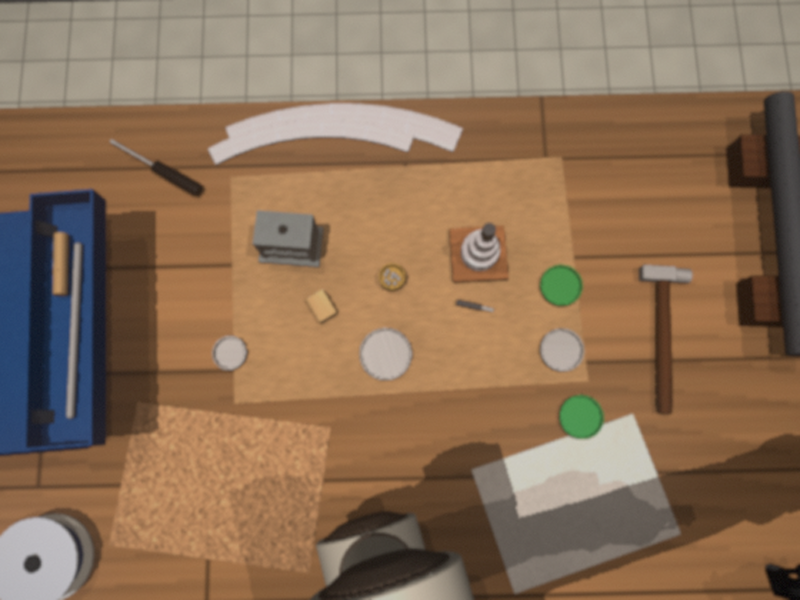

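View pics/scene0.png

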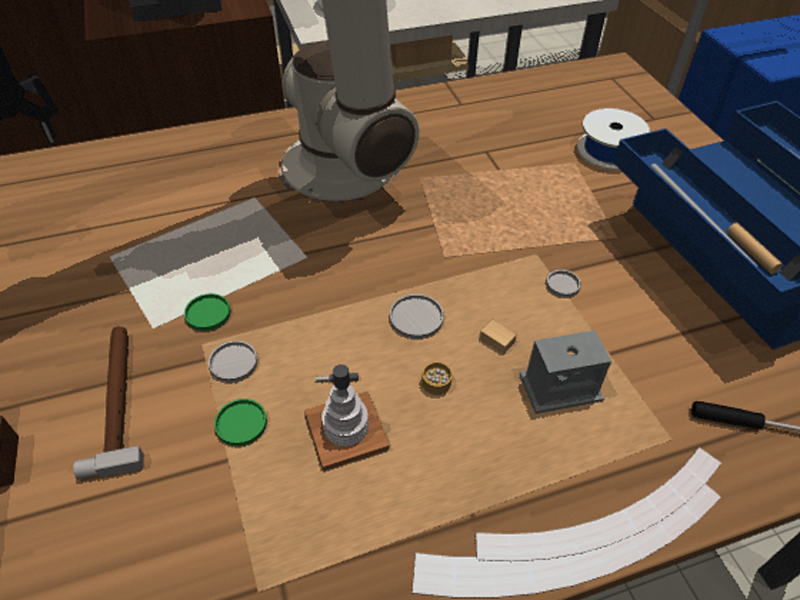

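The top view shows these, in enlarged pixels:
- Stack: arbor head at (488,230).
- Stand: bore at (283,229).
- Steel dishes: small (230,352), large (386,354) and medium (562,350).
- Green look-alikes: (561,286) and (581,417). The steel one at (562,350) is the medium dish because it isn't green.
- Tin (392,277), block (321,305).

Next I'll work out positions from known heights and look at enlarged crops.

```bash
cat > h.py <<'E'
import numpy as np, cv2
from rig import bot, imaging
def ray(m,u,v,fish=False):
    f=210/np.tan(np.radians(m['fov_y']/2)); x=np.array([u-m['cx'],v-m['cy']])
    if fish:
        r=np.hypot(*x); th=r/f; d=np.r_[x/max(r,1e-9)*np.sin(th),np.cos(th)]
    else: d=np.r_[x/f,1]
    R=np.array(m['R']); return -R.T@m['t'], R.T@d
def onz(m,u,v,z,fish=False):
    o,d=ray(m,u,v,fish); return (o+d*(z-o[2])/d[2])[:2]
def proj(m,X,fish=False):
    f=210/np.tan(np.radians(m['fov_y']/2)); p=np.array(m['R'])@X+m['t']
    if fish:
        r=np.hypot(p[0],p[1]); th=np.arctan2(r,p[2]); return np.array([m['cx'],m['cy']])+p[:2]/r*th*f
    return np.array([m['cx'],m['cy']])+p[:2]/p[2]*f
E
python3 - <<'E'
from h import *
k=.7
T={'headtop':((488,228),155),'bore':((283,229),95),'dS':((230,352),12),'dL':((386,354),12),'dM':((562,350),12),'tin':((392,277),26),'block':((321,304),22),'padc':((478,253),15)}
S={'headtop':((341,370),155),'bore':((573,351),95),'dS':((563,282),12),'dL':((417,316),12),'dM':((233,361),12),'tin':((436,374),26),'block':((498,334),22)}
for n,D in(("top",T),("scene",S)):
    m=imaging.camera_model(n)
    for a,((u,v),z) in D.items(): print(n,a,onz(m,u*k,v*k,z).round(1))
a=cv2.imread('pics/top0.png'); b=cv2.imread('pics/scene0.png')
c=np.vstack([np.hstack([cv2.resize(a[210:310,430:530],(300,300)),cv2.resize(a[195:275,235:335],(375,300))]),
 np.hstack([cv2.resize(b[345:475,290:400],(300,300)),cv2.resize(b[320:420,510:620],(375,300))])])
cv2.imwrite('pics/c0.png',c)
E
```

```text
top headtop [ 637.1 -155.2]
top bore [662.6 181.8]
top dS [466.8 286.2]
top dL [457.2  13.1]
top dM [ 457.3 -295. ]
top tin [ 5.921e+02 -4.000e-01]
top block [547.  125.6]
top padc [ 635.6 -155.9]
scene headtop [ 637.9 -155.7]
scene bore [666.2 183.3]
scene dS [471.  286.8]
scene dL [466.5  14.1]
scene dM [ 465.7 -294.6]
scene tin [597.7  -1.2]
scene block [551.5 124.1]
```

View pics/c0.png

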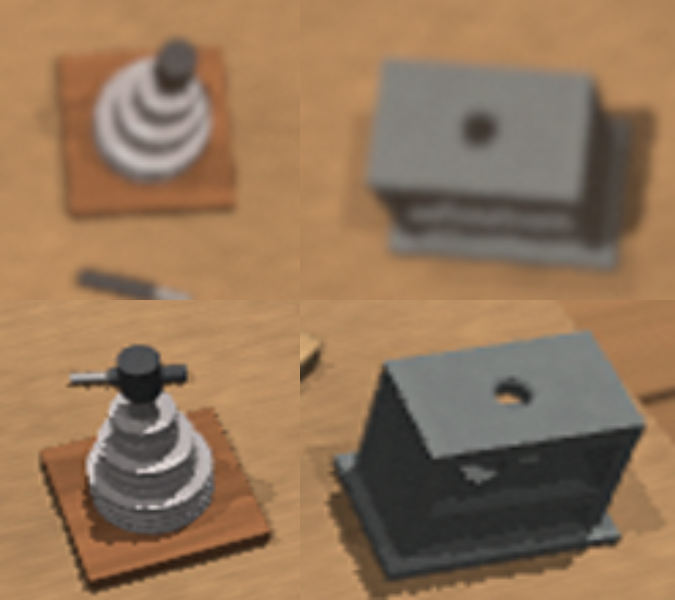

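arm_command --increments "100 0.925 -0.38 0 0 0 0.485;100 0.925 -0.38 0 0 0 0.485;100 0.925 -0.38 0 0 0 0.485;100 0.925 -0.38 0 0 0 0.485;100 0.925 -0.38 0 0 0 0.485;100 0.925 -0.38 0 0 0 0.485" --squeeze 40

```text
time: 0.85
tool_pos: [338.1, -382.2, 231.0]
eef_rot: [-180.0, 0.0, 0.1]
wrist_force: [-0.3, 0.7, -0.7]
finger_gap: 1.0
grasp_force: 0.0
```

arm_command --increments "100 1 -0.9 0 0 0 0;100 1 -0.9 0 0 0 0;100 1 -0.9 0 0 0 0;100 1 -0.9 0 0 0 0;100 1 -0.9 0 0 0 0;100 1 -0.9 0 0 0 0;100 1 -0.9 0 0 0 0;100 1 -0.9 0 0 0 0"

```text
time: 1.85
tool_pos: [587.3, -159.1, 231.2]
eef_rot: [180.0, 0.0, -0.1]
wrist_force: [-0.2, -1.0, 0.5]
finger_gap: 1.004
grasp_force: 0.0
```

Run:
```python
from h import *
print(bot.get_state()['tool_pos'])
m=imaging.camera_model("wrist"); f=imaging.grab_frame("wrist"); cv2.imwrite("pics/w1.png",cv2.resize(f[:,:,::-1],(800,600),interpolation=cv2.INTER_CUBIC))
o,d=ray(m,m['cx'],m['cy'],True); print(m['fov_y'],o,d)
print(proj(m,np.array([637.5,-155.5,155]),True)/.7, proj(m,np.array([664,182.5,95]),True)/.7)
s=imaging.camera_model("scene"); t=imaging.camera_model("top"); print(proj(s,np.r_[onz(t,475*.7,305*.7,0),0])/.7)
```

```text
[ 587.3133726  -159.08754717  231.19284611]
65.70646984690485 [ 671.85889594 -159.00306938  374.21258474] [-3.25737794e-01 -9.48173663e-05 -9.45460142e-01]
[400.39214527 222.53136847] [ -8.3930919  203.77706019]
[335.72804246 380.3452848 ]
```

View pics/w1.png

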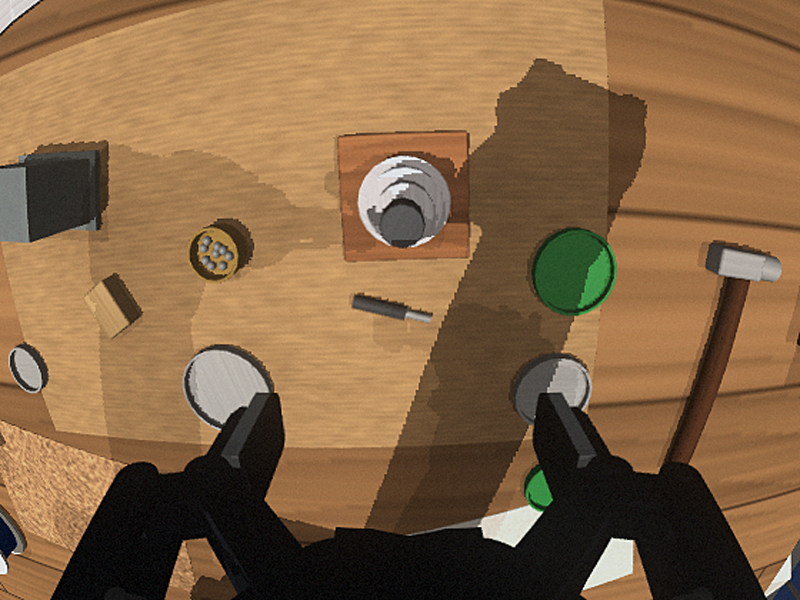

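The wrist view shows the arbor's head top at (403,221), the stack pad at (404,197), and the large dish at about (228,387). The steel medium dish is at (552,391), with a green dish above it at (574,271). The tool lying below the stack is a separate knife.

Run:
```python
from h import *
m=imaging.camera_model("wrist")
for n,u,v,z in(('head',403,222,155),('L',228,387,12),('M',552,391,12),('S',28,369,12),('tin',217,249,26)): print(n,onz(m,u*.7,v*.7,z,True).round(1))
```

```text
head [ 637.7 -156.8]
L [465.5  10.4]
M [ 461.8 -292.1]
S [469.3 281.4]
tin [599.8  -4.5]
```

arm_command --increments "100 0.2 -0.012 0 0 0 0;100 0.2 -0.012 0 0 0 0;100 0.2 -0.012 0.15 0 0 0;100 0.2 -0.012 0.3 0 0 0;100 0.2 -0.012 0.4 0 0 0;100 0.2 -0.012 0.436 0 0 0;100 0.2 -0.012 0.436 0 0 0;100 0.2 -0.012 0.436 0 0 0"

```text
time: 2.9
tool_pos: [638.5, -154.8, 124.1]
eef_rot: [180.0, -0.1, -0.0]
wrist_force: [-0.1, 0.6, 0.0]
finger_gap: 1.001
grasp_force: 0.0
```

Run:
```python
from h import *
print(bot.get_state()['tool_pos'])
m=imaging.camera_model("wrist"); f=imaging.grab_frame("wrist"); cv2.imwrite("pics/w2.png",cv2.resize(f[200:420,140:420,::-1],(760,597),interpolation=cv2.INTER_CUBIC))
for p in ([637.7,-156,155],[648.7,-156,155],[637.7,-145,155]):print(((proj(m,np.array(p),True)-[140,200])*760/280).round(1))
```

```text
[ 638.48878923 -154.84061949  124.0542677 ]
[403.8 316.5]
[404.  258.9]
[333.7 316.2]
```

View pics/w2.png

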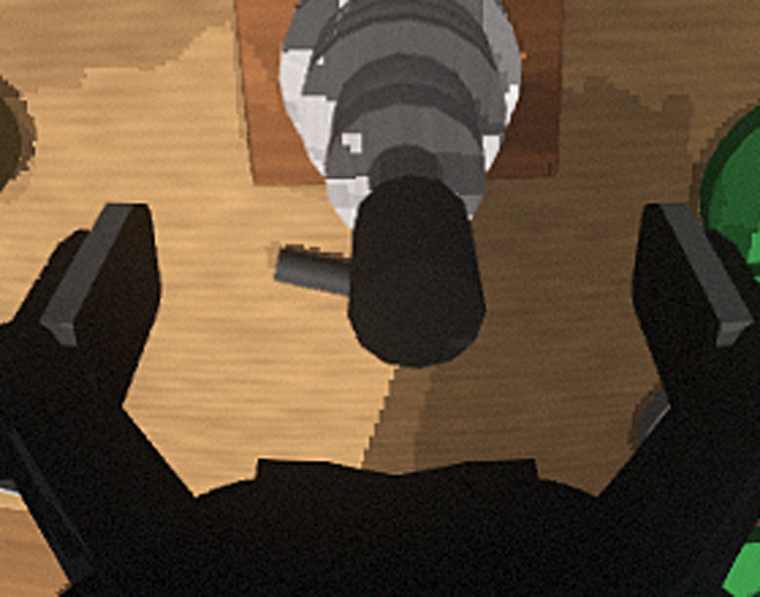

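arm_command --increments "100 0.002 0.012 0.01 0 0 0;40 0.002 0.012 0.01 0 0 0;20 0.002 0.012 0.01 0 0 0;0 0.002 0.012 0.01 0 0 0;0 0.002 0.012 0.01 0 0 0;0 0.002 0.012 0.01 0 0 0;0 0.002 0.012 0.01 0 0 0;0 0.002 0.012 0.01 0 0 0" --squeeze 50

```text
time: 3.95
tool_pos: [638.7, -157.3, 119.9]
eef_rot: [-180.0, -0.0, -0.0]
wrist_force: [-0.0, 1.2, 2.4]
finger_gap: 0.241
grasp_force: 48.9
```

arm_command --increments "0 0 0 -0.05 0 0 0;0 0 0 -0.12 0 0 0;0 0 0 -0.22 0 0 0;0 0 0 -0.32 0 0 0;0 0 0 -0.42 0 0 0;0 0 0 -0.52 0 0 0;0 0 0 -0.52 0 0 0;0 0 0 -0.52 0 0 0"

```text
time: 4.95
tool_pos: [638.6, -157.5, 249.2]
eef_rot: [-180.0, 0.0, -0.0]
wrist_force: [-0.7, -0.5, -2.4]
finger_gap: 0.242
grasp_force: 49.0
```

arm_command --increments "0 0 -0.2 0 0 0 0;0 0 -0.4 0 0 0 0;0 0 -0.6 0 0 0 0;0 0 -0.8 0 0 0 0;0 0 -0.99 0 0 0 0;0 0 -0.99 0 0 0 0;0 0 -0.99 0 0 0 0"

```text
time: 5.82
tool_pos: [641.3, 51.4, 249.3]
eef_rot: [-178.4, 0.1, 3.9]
wrist_force: [-0.3, -0.0, -2.0]
finger_gap: 0.243
grasp_force: 49.2
```

Run:
```python
from h import *
print(bot.get_state()['tool_pos'])
m=imaging.camera_model("wrist"); f=imaging.grab_frame("wrist"); np.savez('w3.npz',f=f,**m)
cv2.imwrite("pics/w3.png",cv2.resize(f[:,:,::-1],(800,600),interpolation=cv2.INTER_CUBIC))
for p in ([664,182.5,95],):print((proj(m,np.array(p),True)/.7).round(1))
```

```text
[641.26860082  51.36847536 249.32392192]
[227.  234.7]
```

View pics/w3.png

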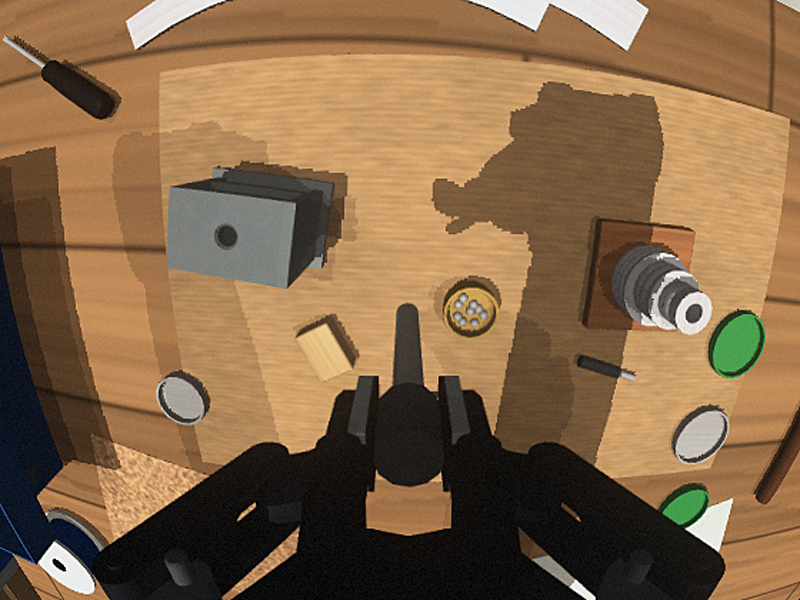

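Run:
```python
from h import *
s=bot.get_state();print(s['time'],s['tool_pos'],s['eef_rot'])
m=dict(np.load('w3.npz'))
for n,u,v,z in(('bore',227,236,95),('S',183.5,397.5,12),('M',700,434.5,12),('roll',693,313,105),('roll',693,313,105)): print(n,onz(m,u*.7,v*.7,z,True).round(1))
# arbor at grip: head top and tip by pixel (tool frame check)
p=s['tool_pos']
```

```text
5.875 [641.27999867  51.04478406 249.48955605] [-1.78378330e+02  8.24288285e-02  3.89161791e+00]
bore [663.1 182.5]
S [472.5 283.3]
M [ 463.  -288.5]
roll [ 636.  -156.8]
roll [ 636.  -156.8]
```

arm_command --increments "0 0 0 0 0 0 0"

```text
time: 6.0
tool_pos: [641.3, 51.0, 249.8]
eef_rot: [-178.4, 0.1, 3.9]
wrist_force: [0.2, 0.1, -1.5]
finger_gap: 0.245
grasp_force: 49.2
```

Run:
```python
from h import *
s=bot.get_state();print(s)
```

```text
{'time': 6.0, 'joint_pos': array([  3.8198944 ,  19.21111179,  28.82467056,  99.67376919,
         1.6343871 , 179.94306103]), 'joint_vel': array([ 0.19604868, -0.04957409,  0.15177726,  0.05653745, -0.04801212,
        0.06012361]), 'joint_torque': array([ 2.61585228e-01, -6.75024319e+01,  4.64519691e+01,  1.12276911e-02,
        1.10527938e-01, -6.22629541e-04]), 'tool_pos': array([641.29766021,  50.96534989, 249.7556002 ]), 'eef_rot': array([-1.78365554e+02,  5.85864023e-02,  3.87681024e+00]), 'wrist_force': array([ 0.15447775,  0.12264774, -1.49282647]), 'torque': array([0.0148568 , 0.02664454, 0.00166183]), 'grasp_force': 49.21086701739114, 'finger_gap': 0.24546628248935387}
```

arm_command --increments "0 0 0 0 0 0 -0.3;0 0 0 0 0 0 -0.6;0 0 0 0 0 0 -1;0 0 0 0 0 0 -1;0 0 0 0 0 0 -1;0 0 0 0 0 0 -1"

```text
time: 6.75
tool_pos: [641.2, 51.8, 249.8]
eef_rot: [-178.5, -0.8, 33.8]
wrist_force: [-0.3, 0.4, -1.9]
finger_gap: 0.241
grasp_force: 49.2
```

arm_command --increments "0 0 0 0 0 0 -0.3;0 0 0 0 0 0 -0.6;0 0 0 0 0 0 -1;0 0 0 0 0 0 -1;0 0 0 0 0 0 -1;0 0 0 0 0 0 -1"

```text
time: 7.5
tool_pos: [641.2, 52.0, 249.8]
eef_rot: [-179.1, -1.4, 63.8]
wrist_force: [1.1, -0.6, -1.4]
finger_gap: 0.236
grasp_force: 49.2
```

arm_command --increments "0 0 0 0 0 0 -0.3;0 0 0 0 0 0 -0.6;0 0 0 0 0 0 -0.87;0 0 0 0 0 0 -0.87;0 0 0 0 0 0 -0.87;0 0 0 0 0 0 -0.87"

```text
time: 8.25
tool_pos: [641.2, 52.0, 249.8]
eef_rot: [-179.8, -1.6, 89.9]
wrist_force: [-1.1, -0.3, -1.9]
finger_gap: 0.242
grasp_force: 49.2
```

Run:
```python
from h import *
from scipy.spatial.transform import Rotation as R
s=bot.get_state();print(s['tool_pos'],s['eef_rot'])
A=R.from_euler('xyz',s['eef_rot'],degrees=True); B=R.from_euler('xyz',[180,0,90],degrees=True)
print((A.inv()*B).as_rotvec(degrees=True)/30)
print(A.inv().apply(np.array([663.1,182.5,249])-s['tool_pos'])/250)
```

```text
[641.23193006  51.96338167 249.78997749] [-179.82890213   -1.63509434   89.93723871]
[-0.00567302 -0.05450622 -0.00201052]
[0.52193917 0.08695382 0.01780064]
```

arm_command --increments "0 0.2 0.04 0.01 0 -0.0545 0;0 0.4 0.08 0.018 0 -0.0545 0;0 0.522 0.087 0.018 0 -0.0545 0;0 0.522 0.087 0.018 0 -0.0545 0;0 0.522 0.087 0.018 0 -0.0545 0;0 0.522 0.087 0.018 0 -0.0545 0"

```text
time: 9.0
tool_pos: [662.9, 181.4, 249.2]
eef_rot: [-179.8, 0.0, 90.0]
wrist_force: [0.8, 0.3, -1.7]
finger_gap: 0.238
grasp_force: 49.3
```

Run:
```python
from h import *
from scipy.spatial.transform import Rotation as R
s=bot.get_state();print(s['tool_pos'],s['eef_rot'],s['joint_pos'].round(1))
m=imaging.camera_model("wrist"); f=imaging.grab_frame("wrist"); np.savez('w4.npz',f=f,**m)
y0,x0=130,180; k=3
cv2.imwrite("pics/w4.png",cv2.resize(f[y0:y0+200,x0:x0+200,::-1],None,fx=k,fy=k,interpolation=cv2.INTER_CUBIC))
A=R.from_euler('xyz',s['eef_rot'],degrees=True)
P=lambda X:((proj(m,np.array(X),True)-[x0,y0])*k).round(1)
print('bore',P([663.1,182.5,95]))
for n,d in (('tip',105),('mid',50),('headtop',-35)): print(n,*[P(s['tool_pos']+A.apply([o,0,d])) for o in(0,5)])
```

```text
[662.87463777 181.41820216 249.23680454] [-1.79845195e+02  1.71863874e-03  8.99685641e+01] [ 15.3  26.6  38.6 102.1   0.  105.3]
bore [317.  190.8]
tip [314.9 244.2] [314.8 226.4]
mid [314.6 326.2] [314.6 304.8]
headtop [313.9 570.9] [313.9 542.2]
```

View pics/w4.png

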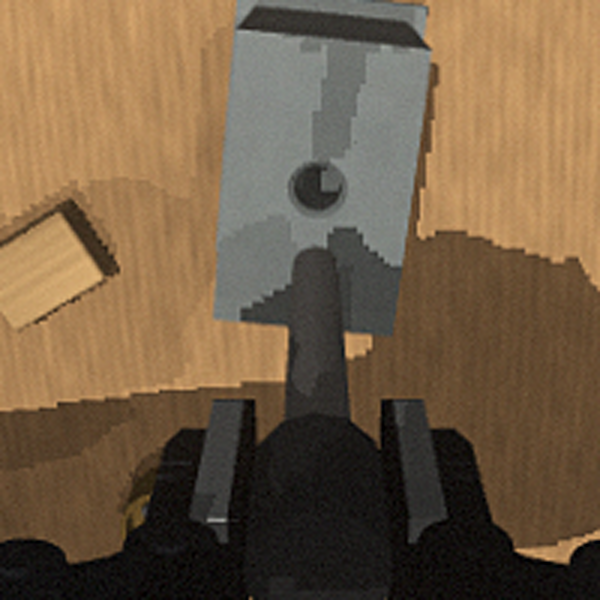

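Run:
```python
from h import *
from scipy.spatial.transform import Rotation as R
p=np.array([662.87,181.42,249.24]);A=R.from_euler('xyz',[-179.85,0,89.97],degrees=True)
m=dict(np.load('w4.npz'));y0,x0=130,180;k=3
P=lambda X:((proj(m,np.array(X),True)-[x0,y0])*k).round(1)
print('bore',onz(m,x0+318/k,y0+188/k,95,True))
for o in (0,-2,-4): print(o,'tip edge',P(p+A.apply([o+3,0,105])),P(p+A.apply([o+6,0,96])),'headbottom',P(p+A.apply([o+11,0,-5])),'headtop far',P(p+A.apply([o+11,0,-35])))
a=dict(np.load('w4.npz'))['f'][260:330,250:320,::-1]
cv2.imwrite('pics/w4b.png',cv2.resize(np.clip(a.astype(float)*3,0,255).astype(np.uint8),None,fx=8,fy=8,interpolation=cv2.INTER_CUBIC))
```

```text
bore [663.40702333 183.42138948]
0 tip edge [314.9 233.5] [314.8 233.3] headbottom [314.1 400.8] headtop far [313.7 506.1]
-2 tip edge [314.9 240.6] [314.8 240.7] headbottom [314.1 411.7] headtop far [313.7 518.3]
-4 tip edge [314.9 247.7] [314.8 248. ] headbottom [314.1 422.5] headtop far [313.8 530.4]
```

arm_command --increments "0 0.021 0.0015 0.05 0 0 0;0 0.021 0.0015 0.12 0 0 0;0 0.021 0.0015 0.177 0 0 0;0 0.021 0.0015 0.177 0 0 0;0 0.021 0.0015 0.177 0 0 0;0 0.021 0.0015 0.177 0 0 0"

```text
time: 9.8
tool_pos: [663.3, 187.8, 205.5]
eef_rot: [-179.9, -0.0, 90.1]
wrist_force: [0.0, 0.0, -1.4]
finger_gap: 0.238
grasp_force: 49.3
```

Run:
```python
from h import *
s=bot.get_state();print(s['tool_pos'],s['eef_rot'])
m=imaging.camera_model("wrist"); f=imaging.grab_frame("wrist"); np.savez('w5.npz',f=f,**m)
y0,x0=170,230; k=6
cv2.imwrite("pics/w5.png",cv2.resize(np.clip(f[y0:y0+100,x0:x0+100,::-1]*1.8,0,255).astype(np.uint8),None,fx=k,fy=k,interpolation=cv2.INTER_CUBIC))
P=lambda X:((proj(m,np.array(X),True)-[x0,y0])*k).round(1)
print(P([663.4,183.4,95]),P([663.4,184.4,95]))
```

```text
[663.31198289 187.82779458 205.49736983] [-1.79897633e+02 -1.99576808e-02  9.00554509e+01]
[332.  266.4] [332.  259.5]
```

View pics/w5.png

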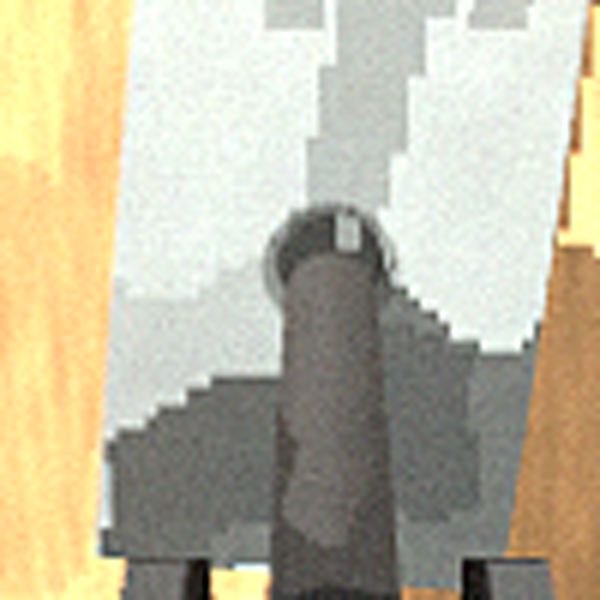

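arm_command --increments "0 -0.005 0 0.02 0 0 0;0 -0.005 0 0.06 0 0 0;0 -0.005 0 0.1 0 0 0;0 -0.005 0 0.14 0 0 0;0 -0.005 0 0.14 0 0 0"

```text
time: 10.48
tool_pos: [662.5, 186.4, 168.3]
eef_rot: [-179.7, 0.0, 90.1]
wrist_force: [-0.2, 0.4, -1.4]
finger_gap: 0.239
grasp_force: 49.3
```

arm_command --increments "0 0 0 0.04 0 0 0;0 0 0 0.08 0 0 0;0 0 0 0.11 0 0 0;0 0 0 0.14 0 0 0;0 0 0 0.14 0 0 0"

```text
time: 11.1
tool_pos: [662.6, 186.5, 133.9]
eef_rot: [-179.8, 0.0, 90.1]
wrist_force: [0.3, -0.3, -1.2]
finger_gap: 0.242
grasp_force: 49.3
```

arm_command --increments "0 0 0 0.04 0 0 0;0 0 0 0.07 0 0 0;0 0 0 0.076 0 0 0;0 0 0 0.076 0 0 0;40 0 0 0.076 0 0 0;60 0 0 0.076 0 0 0;60 0 0 0.076 0 0 0;60 0 0 0.076 0 0 0"

```text
time: 12.1
tool_pos: [662.9, 186.6, 115.8]
eef_rot: [-179.8, -0.0, 90.1]
wrist_force: [-0.1, 0.5, -0.5]
finger_gap: 0.599
grasp_force: 0.0
```

arm_command --increments "100 0 0 -0.1 0 0 0;100 0 0 -0.25 0 0 0;100 0 0 -0.4 0 0 0;100 -0.2 0 -0.4 0 0 0;100 -0.45 -0.03 -0.4 0 0 0;100 -0.7 -0.06 -0.4 0 0 0;100 -0.95 -0.1 -0.4 0 0 0;100 -0.95 -0.1 -0.4 0 0 0;100 -0.95 -0.1 -0.4 0 0 0"

```text
time: 13.22
tool_pos: [638.4, -51.1, 215.9]
eef_rot: [-179.8, -0.0, 90.0]
wrist_force: [-0.3, -0.5, 0.4]
finger_gap: 0.999
grasp_force: 0.0
```

Run:
```python
from h import *
s=bot.get_state();print(s['tool_pos'],s['eef_rot'])
m=imaging.camera_model("scene"); f=imaging.grab_frame("scene"); np.savez('s6.npz',f=f)
k=5;y0,x0=195,350
a=cv2.resize(f[y0:y0+100,x0:x0+80,::-1],None,fx=k,fy=k,interpolation=cv2.INTER_CUBIC)
for q in(148,118):print(((proj(m,np.array([663.4,183.4,q]))-[x0,y0])*k).round(0))
b=cv2.resize(f[230:330,200:280,::-1],None,fx=k,fy=k,interpolation=cv2.INTER_CUBIC)
cv2.imwrite('pics/s6.png',np.hstack([a,b]))
```

```text
[638.39751326 -51.12772834 215.90150487] [-1.79848514e+02 -1.82679920e-02  9.00082325e+01]
[279. 168.]
[264. 214.]
```

View pics/s6.png

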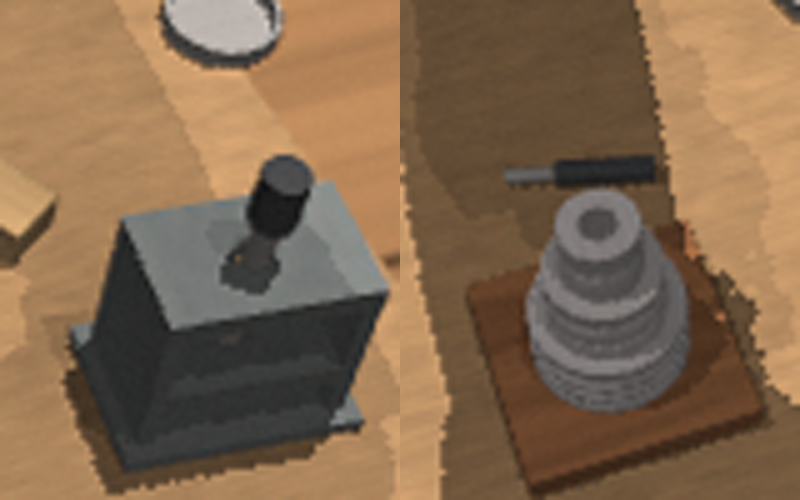

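Run:
```python
from h import *
m=imaging.camera_model("scene")
print(onz(m,200+199/5,230+225/5,105))
m=imaging.camera_model("wrist"); f=imaging.grab_frame("wrist"); np.savez('w7.npz',f=f,**m)
print(proj(m,np.array([636.5,-156.5,105]),True))
cv2.imwrite('pics/w7.png',cv2.resize(f[:,:,::-1],(800,600),interpolation=cv2.INTER_CUBIC))
```

```text
[ 639.6803379  -156.86084904]
[283.20036249 314.20611462]
```

View pics/w7.png

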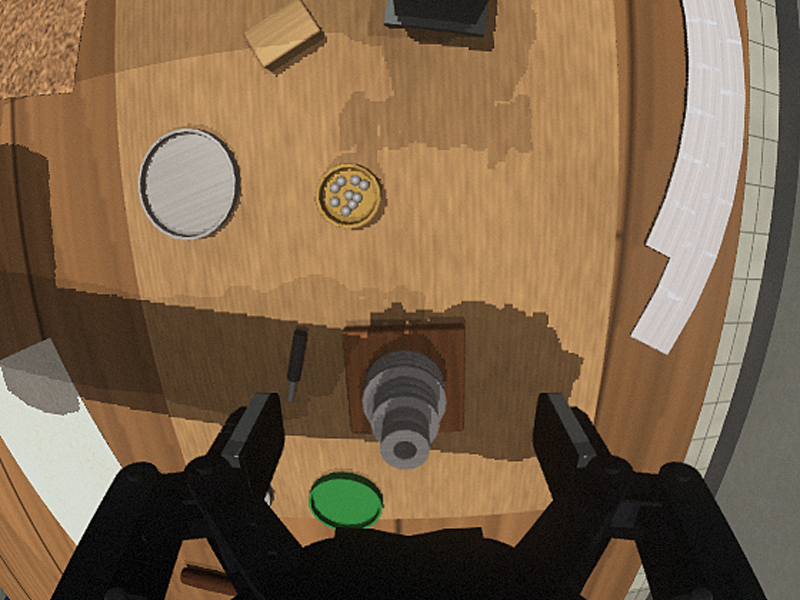

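arm_command --increments "65 -0.2 -0.008 0 0 0 0;65 -0.42 -0.008 0 0 0 0;65 -0.422 -0.008 0.1 0 0 0;65 -0.422 -0.008 0.25 0 0 0;65 -0.422 -0.008 0.4 0 0 0;65 -0.422 -0.008 0.5 0 0 0;65 -0.422 -0.008 0.528 0 0 0;65 -0.422 -0.008 0.528 0 0 0;65 -0.422 -0.008 0.528 0 0 0"

```text
time: 14.45
tool_pos: [636.9, -156.3, 85.3]
eef_rot: [-179.9, 0.0, 90.1]
wrist_force: [0.6, 0.5, 0.3]
finger_gap: 0.649
grasp_force: 0.0
```

arm_command --increments "40 0 0 0 0 0 0;30 0 0 0 0 0 0;0 0 0 0 0 0 0;0 0 0 0 0 0 0;0 0 0 0 0 0 0;0 0 0 0 0 0 0" --squeeze 50

```text
time: 15.2
tool_pos: [636.7, -156.6, 85.1]
eef_rot: [-180.0, 0.0, 90.1]
wrist_force: [0.2, 1.7, 6.1]
finger_gap: 0.375
grasp_force: 50.1
```

arm_command --increments "0 0 0 -0.05 0 0 0;0 0 0 -0.15 0 0 0;0 0 0 -0.3 0 0 0;0 0 0 -0.3 0 0 0;0 0 0 -0.3 0 0 0"

```text
time: 15.82
tool_pos: [636.2, -156.5, 158.6]
eef_rot: [-179.8, -0.0, 90.1]
wrist_force: [-1.1, 0.1, -0.4]
finger_gap: 0.37
grasp_force: 49.7
```

Run:
```python
from h import *
m=dict(np.load('w7.npz'))
print('L',onz(m,190*.7,183*.7,12,True))
f=imaging.grab_frame("scene")
a=cv2.resize(f[180:330,160:300,::-1],None,fx=4,fy=4,interpolation=cv2.INTER_CUBIC)
m=imaging.camera_model("wrist"); f=imaging.grab_frame("wrist"); np.savez('w8.npz',f=f,**m)
b=cv2.resize(f[150:,:,::-1][:, 90:470],(560,400),interpolation=cv2.INTER_CUBIC)
cv2.imwrite('pics/s8.png',cv2.resize(np.hstack([a[:400],b[:, :]]),(800,286)))
```

```text
L [464.71282317  16.23577034]
```

View pics/s8.png

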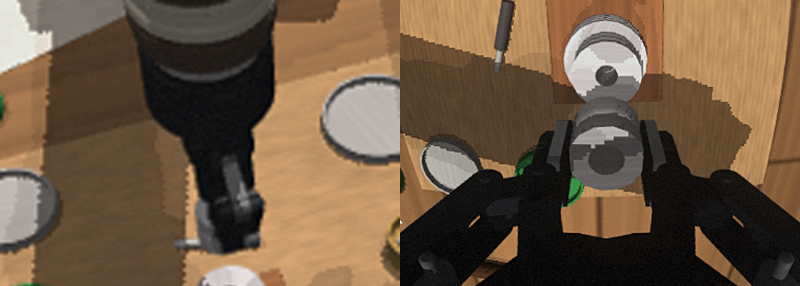

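arm_command --increments "0 0.15 -0.06 0 0 0 0;0 0.35 -0.13 0 0 0 0;0 0.55 -0.2 0 0 0 0;0 0.75 -0.27 0 0 0 0;0 0.88 -0.333 0 0 0 0;0 0.88 -0.333 0 0 0 0;0 0.88 -0.333 0 0 0 0;0 0.88 -0.333 0 0 0 0"

```text
time: 16.92
tool_pos: [553.0, 62.5, 158.6]
eef_rot: [-179.8, 0.0, 90.0]
wrist_force: [0.2, 0.1, -1.2]
finger_gap: 0.364
grasp_force: 49.8
```

arm_command --increments "0 0.15 -0.06 0 0 0 0;0 0.35 -0.13 0 0 0 0;0 0.55 -0.2 0 0 0 0;0 0.75 -0.27 0 0 0 0;0 0.88 -0.333 0.1 0 0 0;0 0.88 -0.333 0.2 0 0 0;0 0.88 -0.333 0.3 0 0 0;0 0.88 -0.333 0.4 0 0 0;0 0.88 -0.333 0.4 0 0 0;0 0.88 -0.333 0.4 0 0 0"

```text
time: 18.18
tool_pos: [469.7, 283.1, 60.2]
eef_rot: [-179.9, -0.0, 90.0]
wrist_force: [0.0, -0.6, -0.5]
finger_gap: 0.367
grasp_force: 49.8
```

Run:
```python
from h import *
s=bot.get_state();print(s['tool_pos'],s['eef_rot'])
m=imaging.camera_model("wrist"); f=imaging.grab_frame("wrist"); np.savez('w9.npz',f=f,**m)
y0,x0=150,180;k=3
P=lambda X:((proj(m,np.array(X),True)-[x0,y0])*k).round(1)
for dx,dy in((0,0),(30,0),(-30,0),(0,30),(0,-30)):print(P([470+dx,284.5+dy,12]))
cv2.imwrite('pics/w9.png',cv2.resize(f[y0:y0+200,x0:x0+200,::-1],None,fx=k,fy=k,interpolation=cv2.INTER_CUBIC))
```

```text
[469.74028323 283.14624276  60.19743447] [-1.79870659e+02 -2.51745363e-02  9.00145439e+01]
[316.4 263.8]
[456.  263.4]
[176.9 263.3]
[316.3 128.1]
[316.5 385. ]
```

View pics/w9.png

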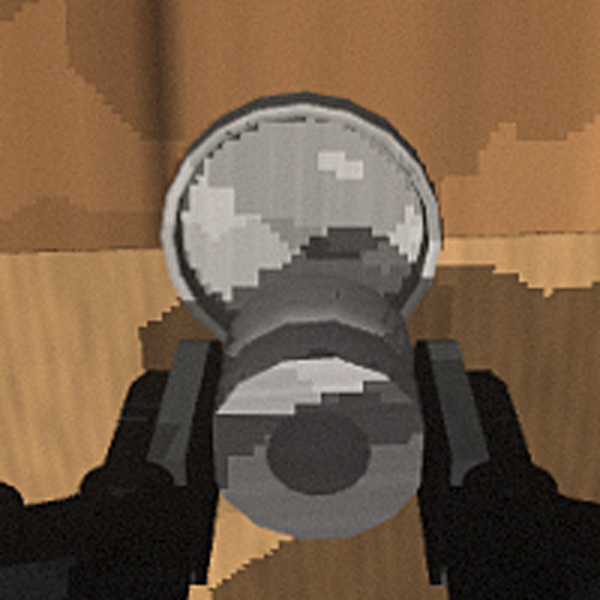

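Run:
```python
from h import *
m=dict(np.load('w9.npz'));y0,x0=150,180;k=3
P=lambda X:((proj(m,np.array(X),True)-[x0,y0])*k).round(1)
for d in((0,0),(17,0),(-17,0),(0,17),(0,-17),(0,8),(0,-8)):print('roll',P([469.74+d[0],283.15+d[1],80.2]))
for c in([466.6,289.6],[467,288]):
  print([P([c[0]+a,c[1]+b,12]) for a,b in((30,0),(-30,0),(0,30),(0,-30))])
m=dict(np.load('w8.npz'));print('M',onz(m,137.5,306,12,True))
```

```text
roll [313.9 450.4]
roll [426.  449.4]
roll [202.  449.2]
roll [313.7 352.7]
roll [314.1 536.4]
roll [313.8 405.9]
roll [314.  492.3]
[array([441.4, 241.5]), array([160. , 241.2]), array([299.5, 103.8]), array([301.3, 365.5])]
[array([443. , 248.4]), array([162.2, 248.2]), array([301.5, 111.5]), array([303.1, 371.7])]
M [ 462.17865618 -287.58279524]
```

arm_command --increments "0 0.028 -0.014 0 0 0 0;0 0.028 -0.014 0.08 0 0 0;0 0.028 -0.014 0.14 0 0 0;0 0.028 -0.014 0.17 0 0 0;0 0.028 -0.014 0.182 0 0 0;0 0.028 -0.014 0.182 0 0 0;0 0.028 -0.014 0.182 0 0 0"

```text
time: 19.1
tool_pos: [465.7, 290.5, 14.2]
eef_rot: [-179.9, -0.0, 90.1]
wrist_force: [0.2, 0.2, -1.4]
finger_gap: 0.375
grasp_force: 49.8
```

arm_command --increments "45 0 0 0 0 0 0;55 0 0 0 0 0 0;60 0 0 0 0 0 0;60 0 0 0 0 0 0;60 0 0 -0.1 0 0 0;60 0 0 -0.25 0 0 0;60 0 0 -0.4 0 0 0;90 0 0 -0.5 0 0 0;90 0 0 -0.5 0 0 0;90 0 0 -0.5 0 0 0"

```text
time: 20.35
tool_pos: [465.5, 290.2, 137.7]
eef_rot: [-179.8, 0.0, 90.1]
wrist_force: [-0.1, -0.3, -1.6]
finger_gap: 0.895
grasp_force: 0.0
```

Run:
```python
from h import *
s=bot.get_state();print(s['tool_pos'],s['eef_rot'])
m=imaging.camera_model("wrist"); f=imaging.grab_frame("wrist"); np.savez('w10.npz',f=f,**m)
y0,x0=200,200;k=4
P=lambda X:((proj(m,np.array(X),True)-[x0,y0])*k).round(1)
print('dish',P([466.7,289.4,12]),'roll top',P([466.7,289.4,34]),P([476.7,289.4,34]))
cv2.imwrite('pics/w10.png',cv2.resize(f[y0:y0+150,x0:x0+160,::-1],None,fx=k,fy=k,interpolation=cv2.INTER_CUBIC))
```

```text
[465.51336994 290.17557048 137.71526459] [-1.79779133e+02  3.21859448e-02  9.00616532e+01]
dish [347.8  17.9] roll top [347.9  51. ] [397.7  51.1]
```

View pics/w10.png

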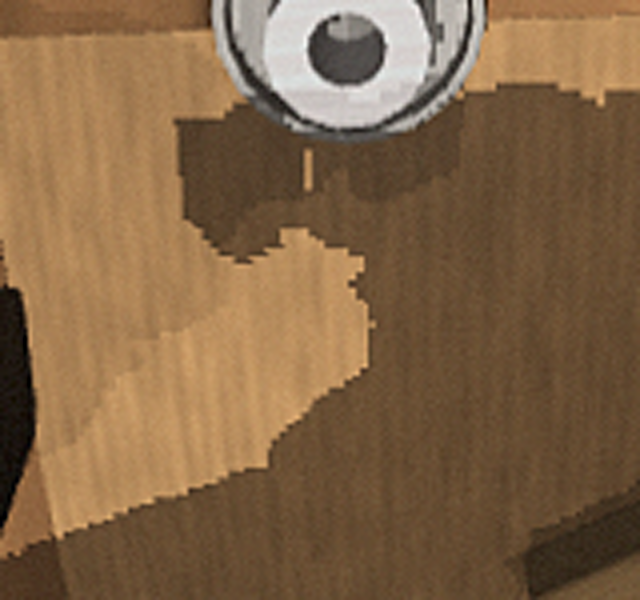

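The small roll sits flat in the small dish, with its bore at (347,49) in the crop. On the way back I'll measure the large and medium dishes by colour segmentation from the wrist camera.

arm_command --increments "90 -0.2 0 0 0 0 0;90 -0.4 0 0 0 0 0;90 -0.6 0 0 0 0 0;90 -0.8 0 0 0 0 0;90 -1 0 0 0 0 0;90 -1 0 0 0 0 0;90 -1 0 0 0 0 0;90 -1 0 0 0 0 0;90 -1 0 0 0 0 0;90 -1 0 0 0 0 0"

```text
time: 21.65
tool_pos: [466.0, 41.0, 138.7]
eef_rot: [-179.8, -0.0, 90.1]
wrist_force: [0.2, -1.2, 0.1]
finger_gap: 0.9
grasp_force: 0.0
```

```bash
cat > d.py <<'E'
from h import *
from scipy.optimize import least_squares
def dish(guess,r):
    s=bot.get_state(); m=imaging.camera_model("wrist"); f=imaging.grab_frame("wrist")
    hsv=cv2.cvtColor(f,cv2.COLOR_RGB2HSV); g=proj(m,np.r_[guess,12],True)
    mask=((hsv[...,1]<45)&(hsv[...,2]>80)).astype(np.uint8)
    mask=cv2.morphologyEx(mask,cv2.MORPH_CLOSE,np.ones((5,5),np.uint8))
    cs,_=cv2.findContours(mask,cv2.RETR_EXTERNAL,cv2.CHAIN_APPROX_NONE)
    c=max((c for c in cs if cv2.contourArea(c)>300),key=lambda c:cv2.pointPolygonTest(c,(float(g[0]),float(g[1])),True))
    W=np.array([onz(m,*p,12,True) for p in c[:,0].astype(float)])
    q=least_squares(lambda q:np.hypot(*(W-q[:2]).T)-q[2],[*guess,r],loss='soft_l1').x
    e=np.hypot(*(W-q[:2]).T)-q[2]
    print(s['tool_pos'].round(1),s['eef_rot'].round(1),'fit',q.round(1),'rms',e.std().round(2),len(c),'bb',cv2.boundingRect(c),'guess px',g.round(0))
    return f,m
E
python3 -c "
from d import *
dish([463,14],46)"
```

```text
[466.   41.  138.7] [-179.8   -0.    90.1] fit [458.3  16.1  45.2] rms 0.33 277 bb (227, 180, 101, 95) guess px [282. 232.]
```

arm_command --increments "90 -0.2 0 0 0 0 0;90 -0.4 0 0 0 0 0;90 -0.6 0 0 0 0 0;90 -0.8 0 0 0 0 0;90 -1 0 0 0 0 0;90 -1 0 0 0 0 0;90 -1 0 0 0 0 0;90 -1 0 0 0 0 0"

```text
time: 22.7
tool_pos: [466.5, -208.7, 138.9]
eef_rot: [-179.8, -0.0, 90.1]
wrist_force: [-0.9, 0.3, 0.2]
finger_gap: 0.902
grasp_force: 0.0
```

arm_command --increments "90 -0.2 0 0 0 0 0;90 -0.3 0 0 0 0 0;90 -0.3 0 0 0 0 0;90 -0.3 0 0 0 0 0;90 -0.3 0 0 0 0 0;90 -0.3 0 0 0 0 0;90 -0.3 0 0 0 0 0"

```text
time: 23.58
tool_pos: [466.5, -284.3, 138.9]
eef_rot: [-179.8, 0.0, 90.1]
wrist_force: [-0.3, 1.1, -0.3]
finger_gap: 0.898
grasp_force: 0.0
```

```bash
python3 -c "
from d import *
dish([460,-293],38)"
```

```text
[ 466.5 -284.3  138.9] [-179.8    0.    90.1] fit [ 458.5 -293.9   37.2] rms 0.33 238 bb (235, 172, 84, 81) guess px [278. 213.]
```

arm_command --increments "90 0.15 0.2 0 0 0 0;90 0.3 0.4 0 0 0 0;90 0.45 0.6 0 0 0 0;90 0.51 0.68 0 0 0 0;90 0.51 0.68 0 0 0 0;90 0.51 0.68 0 0 0 0;90 0.51 0.68 0 0 0 0"

```text
time: 24.5
tool_pos: [635.6, -157.9, 138.7]
eef_rot: [-179.8, 0.0, 90.0]
wrist_force: [0.8, -0.3, -0.7]
finger_gap: 0.901
grasp_force: 0.0
```

Run:
```python
from h import *
s=bot.get_state();print(s['tool_pos'],s['eef_rot'])
m=imaging.camera_model("wrist"); f=imaging.grab_frame("wrist"); np.savez('w11.npz',f=f,**m)
y0,x0=180,200;k=5
P=lambda X:((proj(m,np.array(X),True)-[x0,y0])*k).round(1)
print('roll top',P([636.5,-156.5,75]),P([661.5,-156.5,75]),P([636.5,-131.5,75]),'bore edge',P([644.5,-156.5,75]))
cv2.imwrite('pics/w11.png',cv2.resize(f[y0:y0+110,x0:x0+150,::-1],None,fx=k,fy=k,interpolation=cv2.INTER_CUBIC))
```

```text
[ 635.56368488 -157.87605318  138.65053134] [-1.79845264e+02  5.31774935e-03  8.99874182e+01]
roll top [432.8 244.6] [614.5 244.2] [432.8  68.5] bore edge [491.2 244.5]
```

View pics/w11.png

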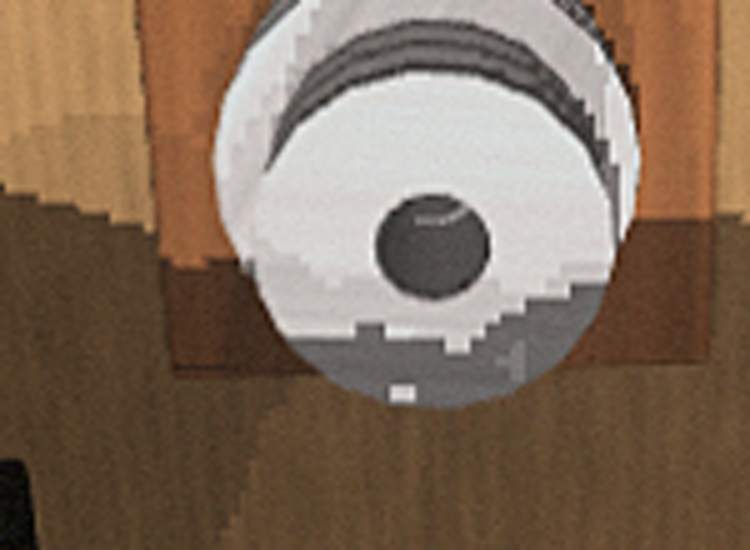

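The medium roll's bore is at (433,246), against a prediction of (433,245), so it has not moved. Grasping it.

arm_command --increments "90 0.004 0.003 0.1 0 0 0;90 0.004 0.003 0.2 0 0 0;90 0.004 0.003 0.3 0 0 0;90 0.004 0.003 0.345 0 0 0;90 0.004 0.003 0.345 0 0 0;80 0.004 0.003 0.345 0 0 0;65 0.004 0.003 0.345 0 0 0;0 0.004 0.003 0.345 0 0 0;0 0.004 0.003 0.345 0 0 0;0 0.004 0.003 0.345 0 0 0" --squeeze 60

```text
time: 25.8
tool_pos: [637.4, -156.1, 53.4]
eef_rot: [-179.9, 0.0, 90.1]
wrist_force: [-1.5, -0.8, 5.6]
finger_gap: 0.556
grasp_force: 62.5
```

arm_command --increments "0 0 0 0 0 0 0;0 0 0 0 0 0 0;0 0 0 -0.02 0 0 0;0 0 0 -0.08 0 0 0;0 0 0 -0.18 0 0 0;0 0 0 -0.3 0 0 0;0 0 0 -0.3 0 0 0;0 0 0 -0.3 0 0 0"

```text
time: 26.8
tool_pos: [636.9, -155.9, 126.6]
eef_rot: [-179.8, -0.0, 90.1]
wrist_force: [-0.2, -0.1, -1.6]
finger_gap: 0.551
grasp_force: 61.9
```

arm_command --increments "0 -0.15 -0.2 0 0 0 0;0 -0.3 -0.4 0 0 0 0;0 -0.45 -0.6 0 0 0 0;0 -0.55 -0.714 0 0 0 0;0 -0.55 -0.714 0 0 0 0;0 -0.55 -0.714 0.1 0 0 0;0 -0.55 -0.714 0.2 0 0 0;0 -0.55 -0.714 0.3 0 0 0;0 -0.55 -0.714 0.3 0 0 0;0 -0.55 -0.714 0.3 0 0 0"

```text
time: 28.05
tool_pos: [458.9, -293.4, 53.1]
eef_rot: [-179.8, -0.0, 90.1]
wrist_force: [1.0, -0.0, -1.5]
finger_gap: 0.557
grasp_force: 62.2
```

Down 39.5 mm to TCP 13.5.

arm_command --increments "0 0 0 0.06 0 0 0;0 0 0 0.12 0 0 0;0 0 0 0.15 0 0 0;0 0 0 0.158 0 0 0;0 0 0 0.158 0 0 0;0 0 0 0.158 0 0 0"

```text
time: 28.8
tool_pos: [458.5, -293.8, 13.4]
eef_rot: [-179.9, 0.0, 90.1]
wrist_force: [0.1, 1.3, -1.2]
finger_gap: 0.558
grasp_force: 62.3
```

arm_command --increments "65 0 0 0 0 0 0;75 0 0 0 0 0 0;80 0 0 0 0 0 0;80 0 0 0 0 0 0;80 0 0 -0.05 0 0 0;80 0 0 -0.15 0 0 0;80 0 0 -0.3 0 0 0;90 0 0 -0.5 0 0 0;100 0 0 -0.5 0 0 0;100 0 0 -0.5 0 0 0"

```text
time: 30.05
tool_pos: [458.7, -293.7, 138.2]
eef_rot: [-179.9, 0.0, 90.1]
wrist_force: [0.8, 0.4, -0.7]
finger_gap: 1.003
grasp_force: 0.0
```

```bash
cat >> d.py <<'E'
def rolltop(guess,r,z):
    "Hough circle on a rectified plane at height z, 0.5 mm/px, with bore"
    s=bot.get_state(); m=imaging.camera_model("wrist"); f=imaging.grab_frame("wrist"); print(s['tool_pos'].round(1))
    n=200; g=(np.arange(n)-n/2)*.5
    P=np.array([[proj(m,np.array([guess[0]+a,guess[1]+b,z]),True) for a in g] for b in g],np.float32)
    im=cv2.GaussianBlur(cv2.cvtColor(cv2.remap(f,P[...,0],P[...,1],cv2.INTER_LINEAR),cv2.COLOR_RGB2GRAY),(5,5),0)
    for lo,hi in((13,19),(int(2*r)-3,int(2*r)+3)):
        c=cv2.HoughCircles(im,cv2.HOUGH_GRADIENT,1.5,10,param1=80,param2=15,minRadius=lo,maxRadius=hi)
        print([] if c is None else [(round(guess[0]+(a-100)*.5,1),round(guess[1]+(b-100)*.5,1),R/2) for a,b,R in c[0][:3]])
E
python3 -c "
from d import *
rolltop([458.5,-293.9],25,34)"
```

```text
[ 458.7 -293.7  138.2]
[(np.float32(459.1), np.float32(-294.0), np.float32(8.15)), (np.float32(476.4), np.float32(-266.3), np.float32(8.225)), (np.float32(467.4), np.float32(-307.5), np.float32(9.05))]
[(np.float32(458.4), np.float32(-292.5), np.float32(26.05)), (np.float32(463.6), np.float32(-278.3), np.float32(26.05)), (np.float32(451.6), np.float32(-292.5), np.float32(26.05))]
```

Bore found at (459.1,-294.0) at z=34, so the medium roll is home. On to the large roll.

arm_command --increments "100 0.15 0.2 0 0 0 0;100 0.3 0.4 0 0 0 0;100 0.45 0.6 0 0 0 0;100 0.549 0.712 0 0 0 0;100 0.549 0.712 0 0 0 0;100 0.549 0.712 0 0 0 0;100 0.549 0.712 0 0 0 0"

```text
time: 30.98
tool_pos: [635.7, -157.0, 137.4]
eef_rot: [-179.8, -0.0, 90.0]
wrist_force: [-0.9, -0.6, -0.8]
finger_gap: 0.999
grasp_force: 0.0
```

```bash
python3 -c "
from d import *
rolltop([636.7,-156.5],33,45)"
```

```text
[ 635.7 -157.   137.4]
[(np.float32(635.1), np.float32(-155.9), np.float32(8.15)), (np.float32(672.6), np.float32(-137.9), np.float32(9.05)), (np.float32(674.1), np.float32(-144.6), np.float32(8.15))]
[(np.float32(635.1), np.float32(-155.9), np.float32(33.15)), (np.float32(633.6), np.float32(-150.6), np.float32(33.225)), (np.float32(599.8), np.float32(-137.9), np.float32(32.25))]
```

arm_command --increments "100 0.004 -0.002 0.1 0 0 0;100 0.004 -0.002 0.2 0 0 0;100 0.004 -0.002 0.3 0 0 0;100 0.004 -0.002 0.4 0 0 0;100 0.004 -0.002 0.45 0 0 0;100 0.004 -0.002 0.477 0 0 0;100 0.004 -0.002 0.477 0 0 0;100 0.004 -0.002 0.477 0 0 0"

```text
time: 32.02
tool_pos: [636.2, -155.4, 19.3]
eef_rot: [-179.9, 0.0, 90.1]
wrist_force: [-0.0, -0.2, 0.0]
finger_gap: 0.999
grasp_force: 0.0
```

arm_command --increments "90 0 0 0 0 0 0;80 0 0 0 0 0 0;0 0 0 0 0 0 0;0 0 0 0 0 0 0;0 0 0 0 0 0 0;0 0 0 0 0 0 0" --squeeze 70

```text
time: 32.78
tool_pos: [636.1, -155.3, 19.5]
eef_rot: [-179.9, 0.0, 90.1]
wrist_force: [-1.1, -0.7, 6.4]
finger_gap: 0.743
grasp_force: 77.8
```

arm_command --increments "0 0 0 -0.02 0 0 0;0 0 0 -0.08 0 0 0;0 0 0 -0.18 0 0 0;0 0 0 -0.28 0 0 0;0 0 0 -0.38 0 0 0;0 0 0 -0.38 0 0 0;0 0 0 -0.38 0 0 0"

```text
time: 33.65
tool_pos: [635.7, -155.2, 112.4]
eef_rot: [-179.8, -0.0, 90.1]
wrist_force: [-0.3, -0.1, -2.1]
finger_gap: 0.746
grasp_force: 77.3
```

arm_command --increments "0 0.17 -0.18 0 0 0 0;0 0.34 -0.36 0 0 0 0;0 0.5 -0.53 0 0 0 0;0 0.688 -0.71 0 0 0 0;0 0.688 -0.71 0 0 0 0;0 0.688 -0.71 0 0 0 0;0 0.688 -0.71 0.12 0 0 0;0 0.688 -0.71 0.24 0 0 0;0 0.688 -0.71 0.24 0 0 0;0 0.688 -0.71 0.24 0 0 0"

```text
time: 34.9
tool_pos: [458.8, 16.1, 54.5]
eef_rot: [-179.9, 0.0, 90.0]
wrist_force: [-0.1, 0.5, -2.1]
finger_gap: 0.741
grasp_force: 77.8
```

arm_command --increments "0 0 0 0.06 0 0 0;0 0 0 0.12 0 0 0;0 0 0 0.16 0 0 0;0 0 0 0.18 0 0 0;0 0 0 0.18 0 0 0;0 0 0 0.18 0 0 0"

```text
time: 35.65
tool_pos: [458.1, 16.6, 8.9]
eef_rot: [-179.9, -0.0, 90.1]
wrist_force: [-0.4, -0.7, -2.4]
finger_gap: 0.742
grasp_force: 78.0
```

arm_command --increments "85 0 0 0 0 0 0;95 0 0 0 0 0 0;100 0 0 0 0 0 0;100 0 0 0 0 0 0;100 0 0 -0.05 0 0 0;100 0 0 -0.15 0 0 0;100 0 0 -0.3 0 0 0;100 0 0 -0.5 0 0 0;100 0 0 -0.5 0 0 0;100 0 0 -0.5 0 0 0"

```text
time: 36.9
tool_pos: [458.4, 16.6, 134.0]
eef_rot: [-179.9, -0.0, 90.1]
wrist_force: [-0.4, -0.0, -1.0]
finger_gap: 1.002
grasp_force: 0.0
```

Run:
```python
from d import *
rolltop([458.3,16.1],33,34)
m=imaging.camera_model("scene"); f=imaging.grab_frame("scene"); f0=np.load('s6.npz')['f']
# tin, block, arbor crops: change vs. earlier frame
for n,p,w in(('tin',[598,-2,13],16),('block',[550,125,11],16),('arbor',[663,184,133],14)):
    u,v=proj(m,np.array(p)).astype(int); a=f[v-w:v+w,u-w:u+w].astype(np.float32).mean(2);b=f0[v-w:v+w,u-w:u+w].astype(np.float32).mean(2)
    print(n,cv2.phaseCorrelate(a,b))
```

```text
[458.4  16.6 134. ]
[(np.float32(458.9), np.float32(15.2), np.float32(7.7)), (np.float32(483.7), np.float32(47.5), np.float32(8.225)), (np.float32(443.9), np.float32(53.5), np.float32(8.225))]
[(np.float32(458.2), np.float32(15.2), np.float32(33.225)), (np.float32(464.9), np.float32(29.5), np.float32(34.05)), (np.float32(452.9), np.float32(31.0), np.float32(34.05))]
tin ((-0.20874036496042336, -0.04962493719273198), 0.8401790058705956)
block ((-0.4007180273872919, 0.02698354056948027), 0.8221155651845038)
arbor ((0.3407593695175599, -0.02188888275631129), 0.9060925393634373)
```

All three rolls are in place, the arbor hasn't moved and neither bystander was disturbed, so I'm handing in.

```bash
python3 -c "
from rig import job
print(job.job_done())"
```

```text
the job is handed in; nothing more can be done
None
```

The job is handed in at about 37 s of the 144 s: by my camera checks the arbor stands in the stand, each roll lies in the dish of its own size, and the rivet tin and wooden block are where they were; the hand-in returned no verdict.

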